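# Wedge a rocking bench instrument

## Robot

A 7-joint arm with a two-finger parallel gripper is mounted at the origin on the work surface. World frame = base frame: x ahead of the robot, y to its left, z up, the work surface at z = 0. Lengths are in m, angles in rad, forces in N, time in s.
With the tool pointing down it reaches from about 0.4 to 0.85 m from the base axis. Payload 10.4 kg.
Tool frame: the origin (TCP) lies at the very end of the fingers, on their centre line; the grasp point (between the pads) lies 19 mm behind it; z points along the fingers, y is the direction in which the jaws open and shut (so a half turn about z gives the same grasp; the last joint's range is limited). The gripper opens to 87 mm and grips with 3 to 60 N. Pads are 19 mm wide; open, the fingers measure 117 mm over their backs; the gripper's body (75 mm by 190 mm) begins 51 mm behind the grasp point.
Start: joints at [1.23, 0.332, -0.065, 1.46, 0.022, 1.35, -0.088], TCP at [0.195, -0.594, 0.183] pointing down, gripper open.
Joint ranges: [-2.6, 2.6], [-0.5, 2.12], [-1.47, 1.34], [0.16, 2.42], [-1.27, 4.41], [0.06, 2.06], [-2.6, 2.6]. Speed limits (rad/s): [2.22, 2.22, 2.79, 2.79, 3.14, 3.14, 3.14].

## Interface

Orientations are given as a unit quaternion [x, y, z, w].
In Python, from bench import r, eyes, job gives the robot as it stands. The module is installed in compiled form; this text tells all that it offers.
- The arm moves only by the tool play_rows, never from a script. Its argument "motion" is a list of rows, each a list of 7 numbers: the shift along the tool's x, y, z as a fraction of full scale, then the turn, a rotation vector about the tool's x, y, z as a fraction of full scale, then the opening in per cent of the stroke, from 0 (shut) to 100 (fully open). A call has 1 to 5 rows; each row is the pose to reach, as a shift and turn from the pose commanded when the call began, along the tool's axes at that moment; what a row does not reach only later rows make up. Full scale, the value 1, is 0.2 m for a shift and 90 degrees for a turn. A row lasts 1/8 s, in which the tool goes at most 62.5 mm and 10.7 degrees, less where a joint would pass 70% of its speed; a pose out of reach is approached as far as the arm can. A call with a number of a shift or a turn outside -1 to 1 is refused whole. A call with a gripper value outside its range is refused whole. The fingers move at their own pace and stop on an object; "squeeze" is the grip in N (left out, the last holds). Time passes only in rows, so rows that repeat a pose let the fingers close. It gives the time, the measured TCP pose, the force and the opening at its end, in the units of the state.
- r.read_state(): the state, without advancing time (a new reading comes with each control period).
- eyes.camera(name): name is "scene" or "side" or "wrist"; returns a dict with "image" (420x560x3 uint8, red, green, blue), "mtx" (3x3 intrinsics, pixels), "R" (3x3) and "t" (3): a world point X has camera coordinates R X + t. Camera axes: x right, y down, z forward; pixel columns grow to the right and rows downward; lengths in m; the calibration is good to about 2 mm. A picture is of the moment at which its call begins. There is no depth.
- job.close_job(): hands the job in, once; it reports no verdict.
Trained networks look in a picture, given as the dict that the camera call returned (one of the last four; its "shot" number tells which), for a name from the list of things; names that differ only in an ending like _2 or _b are one class to them, and where a whole thing is asked for, a point or a joint stands for the part that bears it (a point fixed in the world has none). Each returns a list of dicts, best first, with "p" (0 to 1); they miss things now and then, are a little off and sometimes report something else, mostly with a low value. They report only what shows in the picture. A call takes as long as a camera call. They do not tell look-alikes from the thing itself.
- eyes.regions_of(picture, label): "region" (420x560 bool, what is visible of it) and "xy" ([column, row] in pixels, amid what is visible of it).
- eyes.landmark_of(picture, label): "xy" ([column, row] in pixels: a listed point, or the origin of a listed thing).
The state is a dict: "time": time; "joint_positions": joint angles; "joint_vel": joint speeds; "joint_torque": joint torques, N m; "ee_pos": TCP position; "eef_rot": TCP orientation; "ft_force": force on the tool from outside, world axes, zero at the start; "torque": the same for the moment, N m; "width": finger opening in m.
Only numpy, scipy, OpenCV 4.12 (cv2) and the standard library are available. Lean on these libraries where they do the work, as an engineer would, in place of code of your own. Each camera call takes 0.05 s, during which the arm holds its last target. There are 200 camera calls.

## Task

The white instrument on the bench rocks because the screw foot under one corner is wound in too far. With the fingertips push the grey wedge, thin end first, along the bench under that foot until the instrument stands level and no longer rocks when you press on that corner; do not pick anything up, shove the instrument along or disturb the other things. Finish while holding that corner down with a firm press (about 10 N) on the top of the case, straight above the wedged foot.

Things in the scene. Friction and masses are not known exactly. Their poses are not given: they have to be found in the camera images.
- instrument: White case, 220 (its x) x 250 (its y) x 50 mm high, 1.6 to 2.4 kg, loose on four black feet at x +-88, y +-103 mm. Origin: below its middle at bench level, z up. Underside 24 mm, flat top 74 mm above the bench. Three full-length feet carry it level; the fourth, at x +88, y +103 mm, is wound in and hangs clear of the bench. A wedge driven too far lifts that corner, then shoves the case along.
- short_corner (a point): Point on the flat top of the case straight above the wound-in foot, 22 mm in from two side faces; axes as the instrument's. A downward push here of over 3 to 7 N tips the case across the diagonal through the two neighbouring feet (134 mm away) until the foot below lands; let go, it rocks back level.
- foot_axis (a point): Point on the underside of the case, 24 mm above the bench, on the axis of the wound-in foot; axes as the instrument's. The foot has a 20 mm wide ball-shaped end whose lowest point hangs 7 to 14 mm above the bench (unknown, differs each time).
- wedge: Loose grey plastic wedge, 120 mm long (its y), 56 wide (its x), 120 g. Origin: centre of underside. Thin end (2 mm) at y -60; top rises evenly to 24 mm at y +40, then level to the upright rear face at y +60, on which to push. Starts flat, outside the case's +y side. Slides freely (about 1 N) until its slope meets the foot, then the push rises past 3 N; it stays where left.
- wedge_tip (a point): Middle of the wedge's thin end, at bench level; axes as the wedge's. At the start it points towards the wound-in foot, in line with it within about 12 mm and 0.1 rad, 10 to 50 mm from the case.
- beaker: Bystander: glass beaker, 68 mm wide, 85 mm high. Origin at the centre of its underside.
- jar: Bystander: small brown glass jar with a black cap, 50 mm wide, 60 mm high. Origin at the centre of its underside.
- screwdriver: Bystander: screwdriver lying on the bench. Origin on its underside, its x along the blade.
- reagent: Bystander: white plastic bottle with a blue cap, 60 mm wide, 130 mm high. Origin at the centre of its underside.
There are look-alikes about, which are no part of the job. Several things look just like the wedge: the one meant starts farthest to the robot's right.

How it is judged:
On the way:
1. the wedge's thin end has passed under the wound-in foot (y of wedge_tip in the frame of instrument below 0.098 m and horizontal distance between foot_axis and wedge below 0.065 m), for 0.2 s.
At the end, for the whole second after the job is handed in: Fingers press the case with over 4 N within 45 mm of the point above the wound-in foot, off the wedge. Under that press the case leans under 0.012 rad (1.6 mm at that corner), the flat-lying wedge carries over 1.5 N, all is at rest, the case within 20 mm of its start (contact force between the fingers and instrument above 4 N and contact force between wedge and instrument above 1.5 N and horizontal distance between the grasp point and short_corner below 0.045 m and angle between instrument's own z axis and vertical below 0.012 rad and contact force between the fingers and wedge below 0.1 N and height (world z) of wedge below 0.005 m and angle between wedge's own z axis and vertical below 0.04 rad and distance of instrument from where it was at the start of the episode below 0.02 m and linear speed of each of instrument, wedge below 0.01 m/s); the arm keeps its last pose, push and grip.
It fails at once if the wedge is lifted off the bench or tipped (height (world z) of wedge above 0.012 m or angle between wedge's own z axis and vertical above 0.2 rad).
It fails at once if the instrument is lifted or tipped over (height (world z) of instrument above 0.015 m or angle between instrument's own z axis and vertical above 0.25 rad).
It fails at once if the instrument is shoved more than 30 mm (distance of instrument from where it was at the start of the episode above 0.03 m).
It fails at once if a bystander is moved more than 30 mm (distance of any of beaker, jar, screwdriver, reagent from where it was at the start of the episode above 0.03 m).
It also fails if it takes over 54 s, if anything falls off the work surface, if the arm or the gripper's body presses on something with over 40 N, if the wrist force passes 120 N, or if a joint passes its speed limit or range.

## Working session

There is one attempt and no reset: what is moved stays moved. The work goes in short steps, Python scripts to look and compute and a tool call to move; the robot and the scene stay as the last step left them, time stands still between calls to the robot, and variables do not carry over. Pictures are saved under pics/ and viewed, about 8 in all and at most 12, crops included, and the job is handed in when it is done.

Besides the shell and the picture viewer there is one more tool, called after "Request:" as name(argument=value, ...) on one line, values as JSON. play_rows: Moves the arm, as the interface text tells. Shift numbers are shares of 0.2 m and turn numbers shares of 90 degrees, none past 1 either way. Its arguments: {"type":"object","properties":{"motion":{"type":"array","items":{"type":"array","items":{"type":"number"}}},"squeeze":{"type":"number"}},"required":["motion"]}

```bash
mkdir -p pics
cat > h.py <<'E'
import numpy as np, cv2
from bench import r, eyes, job
def tri(obs):
    A=[];
    for c,xy in obs:
        P=c["mtx"]@np.c_[c["R"],c["t"]]
        A+= [xy[0]*P[2]-P[0], xy[1]*P[2]-P[1]]
    v=np.linalg.svd(np.array(A))[2][-1]; return v[:3]/v[3]
def plane(c,xy,z):
    d=c["R"].T@np.linalg.solve(c["mtx"],[xy[0],xy[1],1.]); o=-c["R"].T@c["t"]
    return o+d*(z-o[2])/d[2]
def proj(c,X):
    p=c["mtx"]@(c["R"]@np.array(X)+c["t"]); return p[:2]/p[2]
E
python3 - <<'E'
from h import *
np.set_printoptions(precision=3,suppress=True)
s=r.read_state(); print(s["time"],s["ee_pos"],s["eef_rot"],s["ft_force"])
Z=dict(instrument=0,short_corner=.074,foot_axis=.024,wedge=0,wedge_tip=0,beaker=0,jar=0,screwdriver=0,reagent=0)
ims=[]
for n in ["scene","side"]:
    c=eyes.camera(n); ims.append(c["image"]); print(n, -c["R"].T@c["t"])
    for l in Z:
        for d in eyes.landmark_of(c,l): print(l,round(d["p"],2),np.round(d["xy"]),plane(c,d["xy"],Z[l]))
for i,m in zip("ab",ims): cv2.imwrite(f"pics/{i}.png",m[:,:,::-1])
E
```

```text
0.0 [ 0.195 -0.593  0.183] [ 0.987  0.158 -0.    -0.001] [-0.068 -0.014 -0.183]
scene [ 0.957 -0.792  0.716]
instrument 0.8 [250. 256.] [ 0.48  -0.109  0.   ]
short_corner 0.59 [318. 215.] [ 0.581 -0.009  0.074]
foot_axis 0.87 [318. 229.] [0.573 0.007 0.024]
wedge 0.84 [251. 172.] [0.31  0.161 0.   ]
wedge 0.82 [337. 217.] [0.576 0.095 0.   ]
wedge 0.77 [419. 216.] [0.733 0.184 0.   ]
wedge 0.73 [379. 182.] [0.605 0.273 0.   ]
wedge_tip 0.89 [326. 232.] [0.578 0.035 0.   ]
wedge_tip 0.83 [245. 153.] [0.247 0.231 0.   ]
wedge_tip 0.77 [404. 182.] [0.657 0.299 0.   ]
wedge_tip 0.76 [446. 220.] [0.788 0.2   0.   ]
beaker 0.81 [327. 308.] [ 0.678 -0.162  0.   ]
jar 0.57 [364. 279.] [ 0.706 -0.06   0.   ]
screwdriver 0.79 [298. 188.] [0.445 0.154 0.   ]
reagent 0.58 [201. 343.] [ 0.53  -0.338  0.   ]
side [0.135 0.59  0.709]
instrument 0.88 [302. 227.] [ 0.493 -0.104  0.   ]
short_corner 0.65 [249. 214.] [ 0.586 -0.011  0.074]
foot_axis 0.55 [254. 237.] [0.566 0.007 0.024]
wedge 0.91 [149. 263.] [0.746 0.175 0.   ]
wedge 0.75 [162. 328.] [0.598 0.292 0.   ]
wedge 0.71 [321. 350.] [0.301 0.184 0.   ]
wedge 0.58 [228. 267.] [0.579 0.097 0.   ]
wedge 0.44 [300. 226.] [ 0.5   -0.104  0.   ]
wedge_tip 0.96 [128. 270.] [0.774 0.216 0.   ]
wedge_tip 0.83 [329. 376.] [0.267 0.223 0.   ]
wedge_tip 0.73 [139. 319.] [0.654 0.3   0.   ]
wedge_tip 0.62 [243. 250.] [0.58  0.033 0.   ]
beaker 0.75 [253. 193.] [ 0.679 -0.161  0.   ]
jar 0.96 [223. 215.] [ 0.696 -0.045  0.   ]
screwdriver 0.83 [273. 310.] [0.429 0.148 0.   ]
reagent 0.8 [327. 175.] [ 0.536 -0.34   0.   ]
```

View pics/a.png

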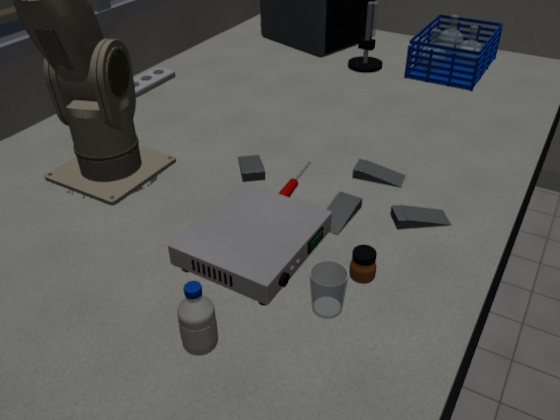

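View pics/b.png

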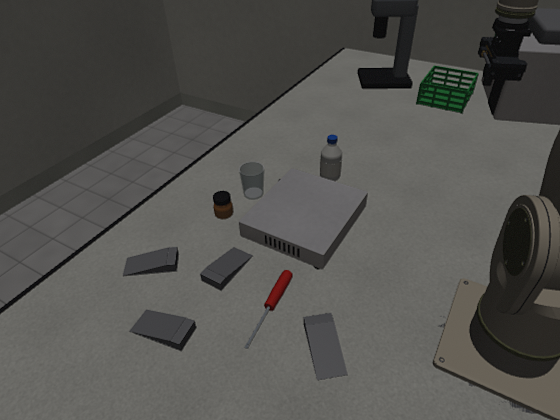

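Scene: the case is at about (250,256) in the scene view. The wanted wedge, at (337,217), is the one nearest the case at its +y side. It sits at about (0.58, 0.096), with its tip towards the foot at (0.57, 0.007). The other three wedges all lie further left (greater y). I'm setting out along an arc that passes above everything.

Request:
play_rows(motion=[[0.25,-0.03,-0.05,0,0,-0.06,20],[0.5,-0.06,-0.1,0,0,-0.12,20],[0.75,-0.09,-0.1,0,0,-0.19,20],[1.0,-0.125,-0.1,0,0,-0.25,20],[1.0,-0.125,-0.1,0,0,-0.25,20]], squeeze=20)

```text
time: 1.62
ee_pos: [0.3823, -0.504, 0.2033]
eef_rot: [0.936, 0.352, 0.001, -0.0]
ft_force: [-0.3, -0.8, 0.5]
width: 0.0449
```

Request:
play_rows(motion=[[0.25,-0.01,0,0,0,-0.06,20],[0.5,-0.02,0,0,0,-0.12,20],[0.75,-0.04,0,0,0,-0.19,20],[0.98,-0.05,0,0,0,-0.25,20],[0.98,-0.05,0,0,0,-0.25,20]])

```text
time: 2.25
ee_pos: [0.522, -0.3686, 0.2033]
eef_rot: [0.85, 0.527, 0.001, -0.0]
ft_force: [0.1, -0.1, -0.2]
width: 0.0172
```

Request:
play_rows(motion=[[0.25,0,0,0,0,-0.06,20],[0.5,0.01,0,0,0,-0.12,20],[0.75,0.02,0,0,0,-0.19,20],[0.96,0.02,0,0,0,-0.25,20],[0.96,0.02,0,0,0,-0.25,20]])

```text
time: 2.88
ee_pos: [0.6105, -0.1997, 0.2033]
eef_rot: [0.732, 0.682, 0.001, -0.0]
ft_force: [-0.2, -1.1, -0.0]
width: 0.0175
```

Request:
play_rows(motion=[[0.25,-0.03,0,0,0,-0.05,20],[0.5,-0.06,0,0,0,-0.05,20],[0.75,-0.09,0,0,0,-0.05,20],[0.99,-0.125,0,0,0,-0.05,20],[0.99,-0.125,0,0,0,-0.05,20]])

```text
time: 3.5
ee_pos: [0.5991, -0.0006, 0.2038]
eef_rot: [0.705, 0.709, 0.0, 0.0]
ft_force: [-0.8, -0.6, -0.0]
width: 0.0175
```

Run:
```python
from h import *
np.set_printoptions(precision=3,suppress=True)
s=r.read_state(); print(s["time"],s["ee_pos"],s["eef_rot"],s["ft_force"],s["width"],s["joint_positions"])
Z=dict(short_corner=.074,foot_axis=.024,wedge=0,wedge_tip=0)
c=eyes.camera("wrist"); print(-c["R"].T@c["t"], c["R"])
for l in Z:
    for d in eyes.landmark_of(c,l): print(l,round(d["p"],2),np.round(d["xy"]),plane(c,d["xy"],Z[l]))
cv2.imwrite("pics/c.png",c["image"][:,:,::-1])
```

```text
3.5 [ 0.599 -0.001  0.204] [0.705 0.709 0.    0.   ] [-0.828 -0.568 -0.048] 0.017455653591151758 [ 0.403  0.322 -0.6    1.478  0.182  1.397 -0.198]
[0.598 0.07  0.407] [[ 1.     0.007 -0.   ]
 [ 0.007 -0.967  0.256]
 [ 0.002 -0.256 -0.967]]
short_corner 0.63 [260. 187.] [0.579 0.001 0.074]
wedge 0.92 [ 4. 13.] [0.295 0.179 0.   ]
wedge 0.68 [262.  92.] [0.578 0.098 0.   ]
wedge_tip 0.82 [262. 143.] [0.578 0.04  0.   ]
```

View pics/c.png

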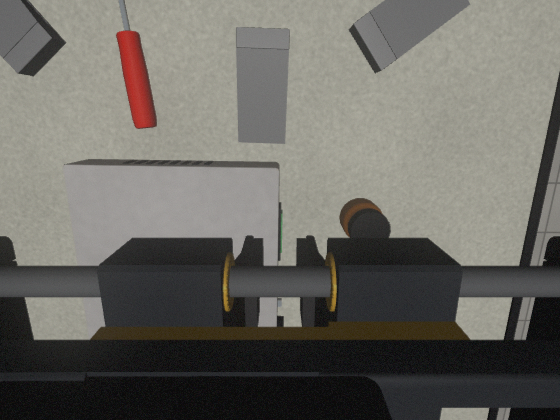

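The wrist view shows the wedge's thin end from (237,141) to (285,143) and its rear top edge from (237,28) to (290,29). The case's top far corners are at (66,163) and (279,163).

Run:
```python
from h import *
np.set_printoptions(precision=4,suppress=True)
c=eyes.camera("wrist")
for xy,z in [((237,141),0.002),((285,143),.002),((237,28),.024),((290,29),.024),((236,47),.024),((288,49),.024),((66,163),.074),((279,163),.074),((380,70),0),((349,24),.024),((155,126),.03)]: print(xy,plane(c,xy,z))
```

```text
(237, 141) [0.5484 0.0372 0.002 ]
(285, 143) [0.6059 0.0349 0.002 ]
(237, 28) [0.555  0.1547 0.024 ]
(290, 29) [0.6102 0.1538 0.024 ]
(236, 47) [0.5533 0.1365 0.024 ]
(288, 49) [0.6083 0.1346 0.024 ]
(66, 163) [0.3854 0.0204 0.074 ]
(279, 163) [0.5989 0.0205 0.074 ]
(380, 70) [0.7141 0.1169 0.    ]
(349, 24) [0.6716 0.1585 0.024 ]
(155, 126) [0.462  0.0554 0.03  ]
```

Request:
play_rows(motion=[[0.25,-0.02,0,0,0,0.027,20],[0.5,-0.04,0,0,0,0.027,20],[0.75,-0.06,0,0,0,0.027,20],[0.95,-0.075,0,0,0,0.027,20],[0.95,-0.075,0,0,0,0.027,20]])

```text
time: 4.42
ee_pos: [0.5829, 0.19, 0.2033]
eef_rot: [0.719, 0.695, 0.0, -0.001]
ft_force: [0.1, -0.0, -0.6]
width: 0.0173
```

Request:
play_rows(motion=[[0,0,0.25,0,0,0,20],[0,0,0.5,0,0,0,20],[0,0,0.7,0,0,0,20],[0,0,0.8,0,0,0,20],[0,0,0.8,0,0,0,20]])

```text
time: 5.05
ee_pos: [0.5837, 0.1856, 0.0426]
eef_rot: [0.721, 0.693, -0.001, -0.0]
ft_force: [-0.6, 0.0, 0.6]
width: 0.0176
```

Run:
```python
from h import *
np.set_printoptions(precision=4,suppress=True)
s=r.read_state(); print(s["time"],s["ee_pos"],s["eef_rot"],s["ft_force"],s["width"])
a=eyes.camera("scene")["image"];b=eyes.camera("side")["image"]
cv2.imwrite("pics/d.png",cv2.resize(np.hstack([a[130:300,220:460],b[150:320,100:340]])[:,:,::-1],None,fx=1.65,fy=1.65))
```

```text
5.05 [0.5837 0.1856 0.0426] [ 0.7211  0.6928 -0.0008 -0.0003] [-0.6228  0.0232  0.6165] 0.017635754344842103
```

View pics/d.png

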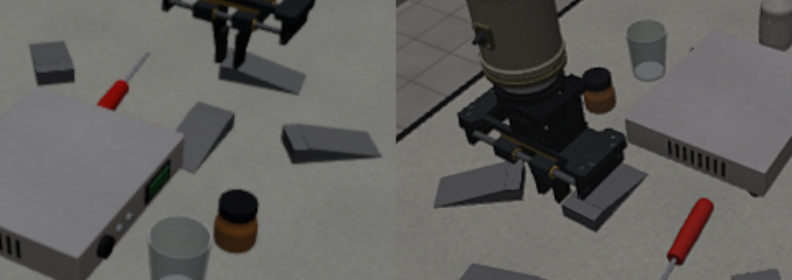

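The fingers are right behind the wedge's rear face, with no contact. Next: lower, then a slow push along the tool's −x, reading the force.

Request:
play_rows(motion=[[0,0,0.09,0,0,0,20],[0,0,0.17,0,0,0,20],[-0.05,0,0.17,0,0,0,20],[-0.1,0,0.17,0,0,0,20],[-0.12,0,0.17,0,0,0,20]])

```text
time: 5.78
ee_pos: [0.5835, 0.1614, 0.0098]
eef_rot: [0.721, 0.693, 0.0, 0.0]
ft_force: [-0.3, -0.8, 0.3]
width: 0.0174
```

Request:
play_rows(motion=[[-0.05,0,0,0,0,0,20],[-0.1,0,0,0,0,0,20],[-0.15,0,0,0,0,0,20],[-0.2,0,0,0,0,0,20],[-0.2,0,0,0,0,0,20]])

```text
time: 6.4
ee_pos: [0.5815, 0.1215, 0.0093]
eef_rot: [0.721, 0.693, -0.0, 0.0]
ft_force: [0.4, 0.9, 0.2]
width: 0.0175
```

Run:
```python
from h import *
np.set_printoptions(precision=4,suppress=True)
s=r.read_state(); print(s["time"],s["ee_pos"],s["ft_force"])
c=eyes.camera("wrist")
for l,z in [("short_corner",.074),("wedge_tip",0),("wedge",0)]:
    for d in eyes.landmark_of(c,l): print(l,round(d["p"],2),np.round(d["xy"]),plane(c,d["xy"],z))
a=eyes.camera("scene")["image"]
cv2.imwrite("pics/e.png",np.hstack([cv2.resize(a[150:290,250:420],(510,420)),c["image"][:,140:420]])[:,:,::-1])
```

```text
6.4 [0.5815 0.1215 0.0093] [0.4139 0.9025 0.1796]
wedge_tip 0.79 [277. 329.] [0.5766 0.0424 0.    ]
wedge 0.98 [281. 256.] [0.5816 0.0994 0.    ]
wedge 0.67 [528. 130.] [0.7387 0.1783 0.    ]
```

View pics/e.png

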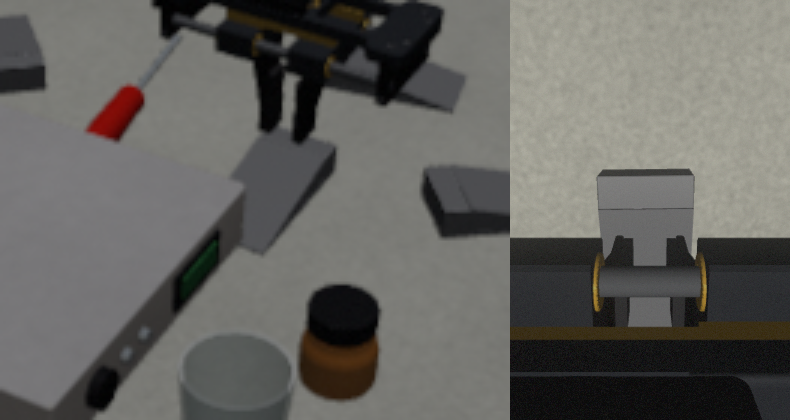

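Run:
```python
from h import *
np.set_printoptions(precision=4,suppress=True)
s=r.read_state(); print(s["ee_pos"])
c=eyes.camera("wrist")
print("rear",plane(c,(276,170),.024),"ridge",plane(c,(276,208),.024)); print("cam",-c["R"].T@c["t"])
for dx in(-.02,.02):
  print("tips",proj(c,s["ee_pos"]+[dx,0,0]),proj(c,s["ee_pos"]+[dx,0,.03]))
a=eyes.camera("scene"); b=eyes.camera("side")
print(proj(a,s["ee_pos"]),proj(b,s["ee_pos"]))
for q in(a,b):
  for l in("wedge","wedge_tip"):
    for d in eyes.landmark_of(q,l): print(l,round(d["p"],2),d["xy"],plane(q,d["xy"],0))
cv2.imwrite("pics/f.png",np.hstack([cv2.resize(q["image"][v:v+110,u:u+110],(400,400),interpolation=cv2.INTER_CUBIC) for q,u,v in((a,290,140),(b,170,200))])[:,:,::-1])
```

```text
[0.5813 0.1234 0.0094]
rear [0.5807 0.165  0.024 ] ridge [0.5798 0.1426 0.024 ]
cam [0.5838 0.1939 0.2121]
tips [248.8687 231.6024] [244.059 249.459]
tips [310.7862 229.4241] [315.6805 246.9784]
[344.6173 207.3939] [219.5849 271.6193]
wedge 0.79 [333.2, 216.6] [0.569  0.0917 0.    ]
wedge 0.75 [252.8, 169.6] [0.3086 0.1713 0.    ]
wedge 0.73 [380.9, 178.8] [0.6033 0.2868 0.    ]
wedge 0.7 [420.7, 216.8] [0.7368 0.1847 0.    ]
wedge_tip 0.86 [447.7, 215.9] [0.7874 0.2168 0.    ]
wedge_tip 0.85 [244.9, 154.3] [0.2499 0.2252 0.    ]
wedge_tip 0.76 [401.9, 184.4] [0.6562 0.288  0.    ]
wedge_tip 0.59 [325.7, 232.5] [0.5795 0.033  0.    ]
wedge_tip 0.26 [329.3, 309.0] [ 0.6829 -0.162   0.    ]
wedge 0.96 [229.9, 266.2] [0.5764 0.0925 0.    ]
wedge 0.74 [149.8, 262.2] [0.7468 0.1723 0.    ]
wedge 0.59 [163.1, 326.2] [ 0.5997  0.2889 -0.    ]
wedge_tip 0.96 [331.2, 378.5] [0.2617 0.2249 0.    ]
wedge_tip 0.64 [138.2, 319.9] [0.6544 0.3024 0.    ]
wedge_tip 0.59 [242.7, 251.2] [0.5776 0.0387 0.    ]
wedge_tip 0.58 [124.5, 265.0] [ 0.792   0.2072 -0.    ]
```

View pics/f.png

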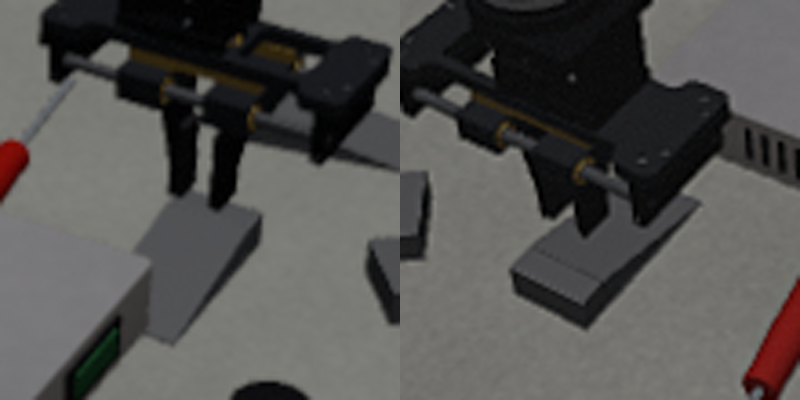

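Run:
```python
from h import *
np.set_printoptions(precision=4,suppress=True)
a=eyes.camera("scene"); b=eyes.camera("side")
f=lambda u,v,x,y:(u+x/3.636,v+y/3.636)
A=[f(290,140,183,192),f(290,140,217,205)]; B=[f(170,200,190,235),f(170,200,153,217)]
# scene looks toward -x,+y ; side looks +x,-y : pair by x order (both orders tried)
for i in(0,1):
  for j in(0,1):
    X=tri([(a,A[i]),(b,B[j])]); print(i,j,X,proj(a,X)-A[i],proj(b,X)-B[j])
```

```text
0 0 [0.5674 0.1264 0.0422] [-0.0368  0.0066] [-0.0634 -0.0082]
0 1 [0.5772 0.1248 0.0484] [ 3.8686 -0.7805] [6.5595 0.8792]
1 0 [0.5829 0.1262 0.0364] [-3.173   0.5821] [-5.4469 -0.7977]
1 1 [0.5925 0.1246 0.0425] [ 0.7457 -0.1539] [1.2578 0.1906]
```

Run:
```python
from h import *
np.set_printoptions(precision=4,suppress=True)
a=eyes.camera("scene"); b=eyes.camera("side")
d=cv2.imread("pics/d.png")
f=lambda u,v,x,y:(u+x/1.65,v+y/1.65)
X=tri([(a,f(220,130,230,66)),(b,f(100,150,155,193))]); print(X, "reported .5837 .1856 .0426")
print(r.read_state()["joint_positions"], r.read_state()["joint_torque"])
c=eyes.camera("wrist"); cv2.imwrite("pics/w.png",c["image"][:,:,::-1]); print(c["R"],c["t"])
```

```text
[0.5878 0.1829 0.0773] reported .5837 .1856 .0426
[ 0.2049  0.4965 -0.614   1.7027  0.3229  1.0454 -0.555 ] [ -0.0199 -61.2145  -9.8657 -32.8275  -0.059   -0.0071  -0.0001]
[[ 0.9993 -0.0381 -0.0006]
 [-0.0366 -0.9657  0.257 ]
 [-0.0104 -0.2568 -0.9664]] [-0.576   0.1536  0.2606]
```

The pictures show that the fingertips really stand about 33 mm above the reported TCP height (tips triangulate at z≈0.042 against 0.009 reported, and 0.077 against 0.043 in the earlier frame). The fingers therefore passed over the wedge without touching it, and it has not moved. I trust the pictures: back off behind the wedge, lower further in small steps, and check.

Request:
play_rows(motion=[[0.1,0,0,0,0,0,20],[0.2,0,0,0,0,0,20],[0.3,0,0,0,0,0,20],[0.34,0,0,0,0,0,20],[0.34,0,0,0,0,0,20]])

```text
time: 7.88
ee_pos: [0.5838, 0.1917, 0.0092]
eef_rot: [0.72, 0.694, -0.0, -0.0]
ft_force: [0.0, -0.0, -0.5]
width: 0.0174
```

Request:
play_rows(motion=[[0,0,0.04,0,0,0,20],[0,0,0.08,0,0,0,20],[0,0,0.11,0,0,0,20],[0,0,0.125,0,0,0,20],[0,0,0.13,0,0,0,20]])

```text
time: 8.5
ee_pos: [0.5839, 0.1907, -0.0169]
eef_rot: [0.721, 0.693, -0.0, -0.0]
ft_force: [-0.0, 0.6, 0.2]
width: 0.0177
```

Run:
```python
from h import *
np.set_printoptions(precision=4,suppress=True)
s=r.read_state(); print(s["time"],s["ee_pos"],s["eef_rot"],s["ft_force"])
a=eyes.camera("scene"); b=eyes.camera("side")
print(proj(a,s["ee_pos"]+[0,0,.033]),proj(b,s["ee_pos"]+[0,0,.033]))
cv2.imwrite("pics/g.png",np.hstack([cv2.resize(q["image"][v:v+100,u:u+100],(400,400),interpolation=cv2.INTER_CUBIC) for q,u,v in((a,310,130),(b,150,220))])[:,:,::-1])
```

```text
8.5 [ 0.5839  0.1907 -0.0169] [ 0.7207  0.6932 -0.0001 -0.    ] [-0.0482  0.6087  0.2464]
[358.0855 190.4409] [199.1529 290.0713]
```

View pics/g.png

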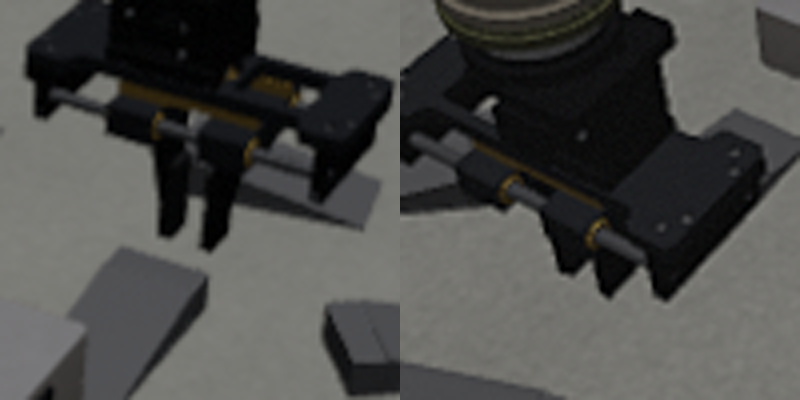

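The tips are where the bias predicts: scene crop (190,243), about z=0.016, clear behind the wedge's rear face. Lower 4 mm more, then push.

Request:
play_rows(motion=[[0,0,0.02,0,0,0,20],[-0.06,0,0.02,0,0,0,20],[-0.12,0,0.02,0,0,0,20],[-0.18,0,0.02,0,0,0,20],[-0.2,0,0.02,0,0,0,20]])

```text
time: 9.22
ee_pos: [0.5827, 0.1491, -0.0206]
eef_rot: [0.721, 0.693, -0.0, 0.0]
ft_force: [-0.5, 0.3, -0.5]
width: 0.0175
```

Request:
play_rows(motion=[[-0.04,0,0,0,0,0,20],[-0.08,0,0,0,0,0,20],[-0.12,0,0,0,0,0,20],[-0.15,0,0,0,0,0,20],[-0.15,0,0,0,0,0,20]])

```text
time: 9.85
ee_pos: [0.5813, 0.1199, -0.0207]
eef_rot: [0.721, 0.693, -0.0, 0.0]
ft_force: [0.5, 0.6, -0.5]
width: 0.0176
```

Run:
```python
from h import *
np.set_printoptions(precision=4,suppress=True)
s=r.read_state(); print(s["time"],s["ee_pos"],s["ft_force"])
a=eyes.camera("scene"); b=eyes.camera("side"); c=eyes.camera("wrist")
for q in(a,b,c):
  for l in("wedge","wedge_tip","short_corner"):
    for d in eyes.landmark_of(q,l):
      X=plane(q,d["xy"],.074 if l[0]=="s" else 0)
      if .5<X[0]<.65 and X[1]<.25: print(l,round(d["p"],2),X)
cv2.imwrite("pics/i.png",np.hstack([cv2.resize(a["image"][130:250,290:410],(400,400)),c["image"][:400,80:480]])[:,:,::-1])
```

```text
9.85 [ 0.5813  0.1199 -0.0207] [ 0.4824  0.6498 -0.5305]
wedge 0.57 [0.5731 0.05   0.    ]
wedge_tip 0.58 [ 0.5748 -0.0127  0.    ]
wedge_tip 0.23 [ 0.5309 -0.3373  0.    ]
short_corner 0.8 [ 0.5834 -0.0257  0.074 ]
short_corner 0.46 [ 0.6195 -0.0986  0.074 ]
short_corner 0.19 [ 0.5744 -0.3826  0.074 ]
wedge 0.58 [0.571  0.0414 0.    ]
short_corner 0.89 [ 0.5795 -0.0087  0.074 ]
```

View pics/i.png

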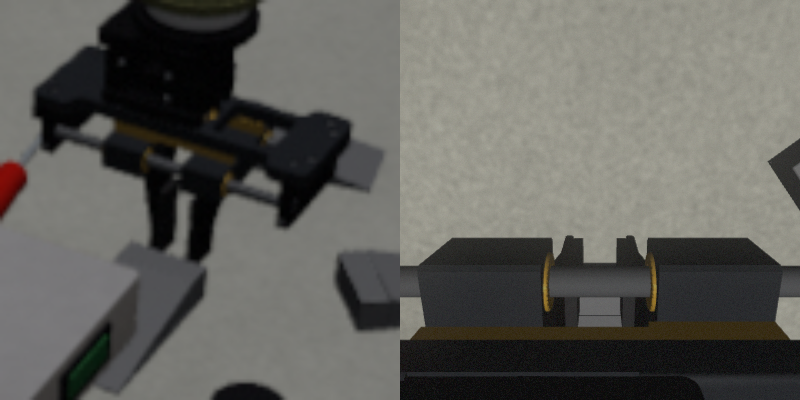

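The fingers are now against the rear face, and the wedge has moved in (tip at about y −0.012). I continue in small steps and watch the force.

Request:
play_rows(motion=[[-0.02,0,0,0,0,0,20],[-0.04,0,0,0,0,0,20],[-0.05,0,0,0,0,0,20],[-0.06,0,0,0,0,0,20]])

```text
time: 10.95
ee_pos: [0.5809, 0.1087, -0.0206]
eef_rot: [0.721, 0.693, 0.0, 0.0]
ft_force: [-0.3, -0.1, 0.0]
width: 0.0175
```

Request:
play_rows(motion=[[-0.01,0,0,0,0,0,20],[-0.02,0,0,0,0,0,20],[-0.025,0,0,0,0,0,20]])

```text
time: 11.32
ee_pos: [0.5807, 0.1037, -0.0206]
eef_rot: [0.721, 0.693, 0.0, 0.0]
ft_force: [-0.4, 0.9, 0.5]
width: 0.0178
```

Request:
play_rows(motion=[[-0.01,0,0,0,0,0,20],[-0.02,0,0,0,0,0,20],[-0.025,0,0,0,0,0,20]])

```text
time: 11.7
ee_pos: [0.5805, 0.0987, -0.0207]
eef_rot: [0.721, 0.693, -0.0, 0.0]
ft_force: [0.5, 1.3, 0.6]
width: 0.0174
```

Request:
play_rows(motion=[[-0.01,0,0,0,0,0,20],[-0.02,0,0,0,0,0,20]])

```text
time: 11.95
ee_pos: [0.5803, 0.0952, -0.0206]
eef_rot: [0.721, 0.693, 0.0, -0.0]
ft_force: [-0.1, 3.7, -0.3]
width: 0.0176
```

Request:
play_rows(motion=[[-0.01,0,0,0,0,0,20],[-0.02,0,0,0,0,0,20]])

```text
time: 12.2
ee_pos: [0.5801, 0.0925, -0.0206]
eef_rot: [0.72, 0.694, 0.001, -0.001]
ft_force: [0.3, 7.1, -0.5]
width: 0.0175
```

Contact with the foot came at TCP y≈0.097, and the push force has now risen to 7 N. The wedge is seated, so I back off, lift, close the fingers and go above the corner.

Request:
play_rows(motion=[[0.02,0,0,0,0,0,20],[0.06,0,0,0,0,0,20],[0.12,0,0,0,0,0,20],[0.15,0,0,0,0,0,20],[0.15,0,0,0,0,0,20]])

```text
time: 12.82
ee_pos: [0.5812, 0.1217, -0.0207]
eef_rot: [0.72, 0.694, 0.0, -0.0]
ft_force: [-0.8, -0.3, -0.1]
width: 0.017
```

Request:
play_rows(motion=[[0,0,-0.2,0,0,0,20],[0,0,-0.45,0,0,0,20],[0,0,-0.7,0,0,0,0],[0,0,-0.7,0,0,0,0]])

```text
time: 13.32
ee_pos: [0.5838, 0.1212, 0.1236]
eef_rot: [0.721, 0.693, 0.003, 0.002]
ft_force: [0.2, -0.2, -0.6]
width: 0.0057
```

Run:
```python
from h import *
np.set_printoptions(precision=4,suppress=True)
s=r.read_state(); print(s["time"],s["ee_pos"],s["ft_force"],s["width"])
a=eyes.camera("scene"); b=eyes.camera("side")
for q in(a,b):
  for l in("wedge","wedge_tip","short_corner","instrument"):
    for d in eyes.landmark_of(q,l):
      X=plane(q,d["xy"],.074 if l[0]=="s" else 0)
      if .45<X[0]<.65 and X[1]<.25: print(l,round(d["p"],2),X)
cv2.imwrite("pics/j.png",np.hstack([q["image"][v:v+200,u:u+200].repeat(2,0).repeat(2,1) for q,u,v in((a,190,150),(b,180,130))])[:,:,::-1])
```

```text
13.325 [0.5838 0.1212 0.1236] [ 0.2021 -0.1561 -0.5519] 0.005707108043698862
wedge 0.55 [0.5716 0.0104 0.    ]
wedge_tip 0.85 [ 0.5745 -0.037   0.    ]
short_corner 0.9 [ 0.5746 -0.0002  0.074 ]
instrument 0.63 [ 0.5336 -0.3429  0.    ]
instrument 0.55 [ 0.4877 -0.1129  0.    ]
wedge 0.72 [0.5672 0.0196 0.    ]
short_corner 0.8 [0.573  0.0015 0.074 ]
instrument 0.63 [ 0.4947 -0.1037  0.    ]
```

View pics/j.png

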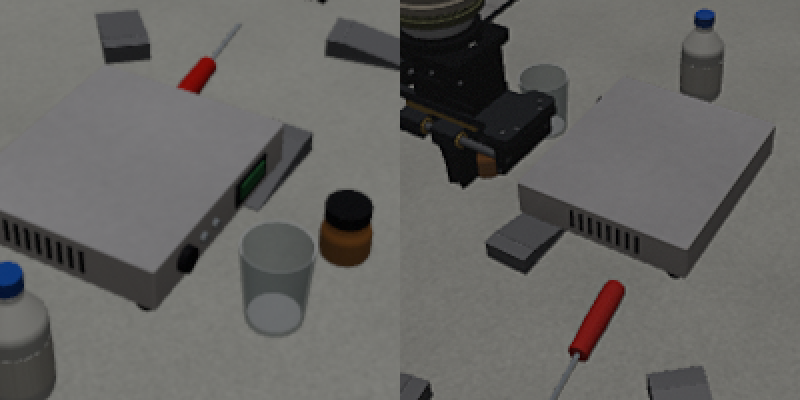

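The wedge sits under the corner and the case hasn't visibly moved. The corner is at (0.575, 0.000). Go above it and descend.

Request:
play_rows(motion=[[-0.2,0,0,0,0,0,0],[-0.4,0,0,0,0,0,0],[-0.55,0,0,0,0,0,0],[-0.61,0,0,0,0,0,0],[-0.61,0,0,0,0,0,0]])

```text
time: 14.45
ee_pos: [0.5766, -0.0011, 0.1193]
eef_rot: [0.721, 0.693, 0.0, -0.0]
ft_force: [-0.1, 1.0, 0.7]
width: 0.0003
```

Request:
play_rows(motion=[[0,0,0.1,0,0,0,0],[0,0,0.2,0,0,0,0],[0,0,0.28,0,0,0,0],[0,0,0.34,0,0,0,0],[0,0,0.34,0,0,0,0]])

```text
time: 15.08
ee_pos: [0.5759, -0.0009, 0.0502]
eef_rot: [0.721, 0.693, -0.001, -0.001]
ft_force: [0.7, -0.4, -0.1]
width: 0.0002
```

Run:
```python
from h import *
np.set_printoptions(precision=4,suppress=True)
s=r.read_state(); print(s["time"],s["ee_pos"],s["ft_force"],s["width"])
a=eyes.camera("scene"); b=eyes.camera("side"); 
for q,u,v in((a,240,110),(b,180,130)): print(proj(q,s["ee_pos"]+[0,0,.033])-[u,v], proj(q,[.576,-.001,.074])-[u,v])
cv2.imwrite("pics/k.png",np.hstack([cv2.resize(q["image"][v:v+130,u:u+130],(390,390)) for q,u,v in((a,240,110),(b,180,130))])[:,:,::-1])
```

```text
15.075 [ 0.5759 -0.0009  0.0502] [ 0.7232 -0.4127 -0.0732] 0.00023278997203200825
[78.0519 98.3576] [ 77.9524 102.1203]
[70.0777 85.1802] [70.3291 88.1679]
```

View pics/k.png

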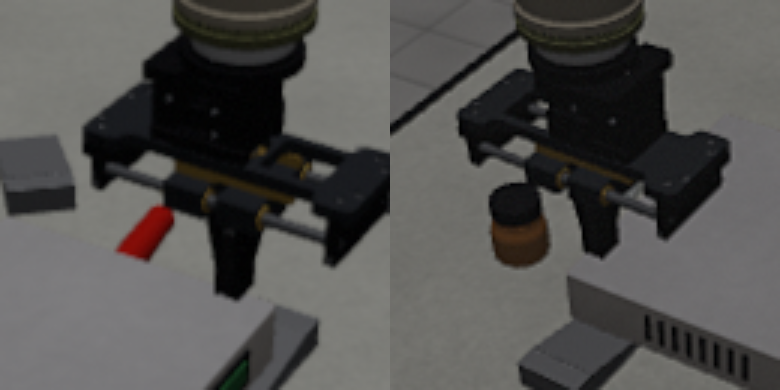

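The fingertips are about 9 mm above the case top at the corner, matching the prediction in both views. Press down gently in steps.

Request:
play_rows(motion=[[0,0,0.015,0,0,0,0],[0,0,0.03,0,0,0,0],[0,0,0.03,0,0,0,0]])

```text
time: 15.55
ee_pos: [0.5765, -0.0012, 0.0452]
eef_rot: [0.721, 0.693, -0.0, -0.0]
ft_force: [-0.1, 0.5, 0.4]
width: 0.0006
```

Request:
play_rows(motion=[[0,0,0.005,0,0,0,0],[0,0,0.01,0,0,0,0]])

```text
time: 15.8
ee_pos: [0.5766, -0.0011, 0.0434]
eef_rot: [0.721, 0.693, 0.0, 0.0]
ft_force: [0.5, -0.9, 1.0]
width: 0.0005
```

Request:
play_rows(motion=[[0,0,0.005,0,0,0,0],[0,0,0.005,0,0,0,0]])

```text
time: 16.05
ee_pos: [0.5765, -0.0011, 0.0423]
eef_rot: [0.721, 0.693, -0.0, -0.0]
ft_force: [-0.3, 0.0, -0.1]
width: 0.0006
```

Request:
play_rows(motion=[[0,0,0.005,0,0,0,0],[0,0,0.005,0,0,0,0]])

```text
time: 16.3
ee_pos: [0.5765, -0.0011, 0.0413]
eef_rot: [0.721, 0.693, -0.0, -0.0]
ft_force: [0.1, 0.6, 0.3]
width: 0.0003
```

Request:
play_rows(motion=[[0,0,0.005,0,0,0,0],[0,0,0.005,0,0,0,0]])

```text
time: 16.55
ee_pos: [0.5765, -0.0011, 0.0403]
eef_rot: [0.721, 0.693, -0.0, 0.0]
ft_force: [0.4, -0.1, 0.2]
width: 0.0004
```

Request:
play_rows(motion=[[0,0,0.005,0,0,0,0],[0,0,0.005,0,0,0,0]])

```text
time: 16.8
ee_pos: [0.5765, -0.0011, 0.0393]
eef_rot: [0.721, 0.693, -0.0, 0.0]
ft_force: [-0.5, -0.5, 0.2]
width: 0.0004
```

Request:
play_rows(motion=[[0,0,0.005,0,0,0,0],[0,0,0.005,0,0,0,0]])

```text
time: 17.05
ee_pos: [0.5765, -0.0011, 0.0382]
eef_rot: [0.721, 0.693, -0.0, -0.0]
ft_force: [0.4, 0.3, 0.5]
width: 0.0005
```

Request:
play_rows(motion=[[0,0,0.005,0,0,0,0],[0,0,0.005,0,0,0,0]])

```text
time: 17.3
ee_pos: [0.5765, -0.0011, 0.0373]
eef_rot: [0.721, 0.693, -0.0, -0.0]
ft_force: [-0.0, -0.5, 0.0]
width: 0.0007
```

Request:
play_rows(motion=[[0,0,0.005,0,0,0,0],[0,0,0.005,0,0,0,0]])

```text
time: 17.55
ee_pos: [0.5765, -0.0011, 0.0363]
eef_rot: [0.721, 0.693, -0.0, 0.0]
ft_force: [-0.1, 0.0, 0.6]
width: 0.0005
```

Request:
play_rows(motion=[[0,0,0.005,0,0,0,0],[0,0,0.005,0,0,0,0]])

```text
time: 17.8
ee_pos: [0.5766, -0.0011, 0.0353]
eef_rot: [0.721, 0.693, 0.0, 0.0]
ft_force: [1.0, 0.4, 0.5]
width: 0.0009
```

Request:
play_rows(motion=[[0,0,0.005,0,0,0,0],[0,0,0.005,0,0,0,0]])

```text
time: 18.05
ee_pos: [0.5768, -0.001, 0.0351]
eef_rot: [0.721, 0.693, 0.0, 0.0]
ft_force: [-3.7, 0.1, 8.5]
width: 0.0007
```

Request:
play_rows(motion=[[0,0,0.005,0,0,0,0],[0,0,0.005,0,0,0,0]])

```text
time: 18.3
ee_pos: [0.5768, -0.0011, 0.0349]
eef_rot: [0.721, 0.693, -0.0, 0.0]
ft_force: [-7.3, 0.1, 15.5]
width: 0.0003
```

The case is firm under the press, with no rocking travel. I ease the sideways load and trim the press to about 10–12 N.

Request:
play_rows(motion=[[0,-0.003,-0.002,0,0,0,0],[0,-0.003,-0.002,0,0,0,0]])

```text
time: 18.55
ee_pos: [0.5768, -0.0011, 0.035]
eef_rot: [0.721, 0.693, 0.0, 0.001]
ft_force: [-3.4, -1.0, 10.4]
width: 0.0003
```

Request:
play_rows(motion=[[0,0,0,0,0,0,0],[0,0,0,0,0,0,0],[0,0,0,0,0,0,0],[0,0,0,0,0,0,0]])

```text
time: 19.05
ee_pos: [0.5768, -0.0011, 0.035]
eef_rot: [0.721, 0.693, 0.0, 0.001]
ft_force: [-2.6, -0.7, 10.7]
width: 0.0003
```

Run:
```python
from h import *
np.set_printoptions(precision=4,suppress=True)
s=r.read_state(); print(s["time"],s["ee_pos"],s["ft_force"],s["torque"])
a=eyes.camera("scene"); b=eyes.camera("side")
for q in(a,b):
  for l in("wedge","wedge_tip","short_corner","instrument"):
    for d in eyes.landmark_of(q,l):
      X=plane(q,d["xy"],.074 if l[0]=="s" else 0)
      if .45<X[0]<.65 and -.2<X[1]<.25: print(l,round(d["p"],2),X)
cv2.imwrite("pics/l.png",np.hstack([cv2.resize(q["image"][v:v+170,u:u+170],(390,390)) for q,u,v in((a,200,130),(b,180,130))])[:,:,::-1])
```

```text
19.05 [ 0.5768 -0.0011  0.035 ] [-2.5726 -0.6648 10.7296] [-0.1278  0.4838  0.0063]
wedge 0.83 [0.5723 0.0169 0.    ]
wedge_tip 0.89 [ 0.571  -0.0313  0.    ]
short_corner 0.72 [ 0.5793 -0.0182  0.074 ]
instrument 0.78 [ 0.4855 -0.1086  0.    ]
wedge 0.73 [0.57   0.0127 0.    ]
short_corner 0.69 [ 0.5782 -0.0085  0.074 ]
instrument 0.65 [ 0.4937 -0.0992  0.    ]
```

View pics/l.png

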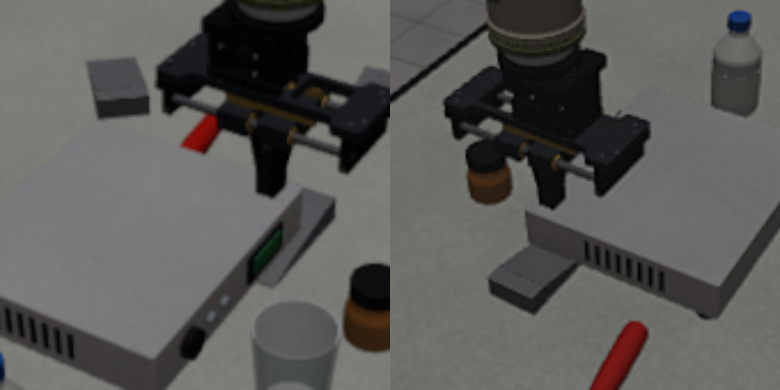

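```bash
python3 -c "
from h import *
print(job.close_job()); s=r.read_state(); print(s['time'],s['ft_force'])"
```

```text
the job is handed in; nothing more can be done
None
the job is handed in; nothing more can be done
```

The wedge is under the wound-in foot and I handed the job in at about 19 s, with the closed fingertips holding that corner down at 10.7 N. The hand-in gave no verdict.

- **Wedge:** I pushed it in thin end first. The push rose from about 1 N to 7 N once its slope met the foot. The pictures put its tip about 30–35 mm past the foot, flat on the bench.
- **Press:** the force came on hard within 1 mm of travel, with no sign of rocking. It then stayed steady at about 10.5 N over the last half second. A sideways load of about 3 N remained in it.
- **Case and bystanders:** in the last pictures the case looks level and unmoved, to within the networks' scatter of about 10 mm. I saw no disturbance of the bystanders, but the last crop does not show all of them.

**Disagreements:**
- **Reported height:** the reported tool height is wrong. The fingertips really sit 33–39 mm above it, by 33–35 mm in the pictures and about 39 mm where they touched the case top. Because of this my first push passed over the wedge without touching it. I corrected from the pictures after that.
- **Corner estimate:** with the gripper partly in the way, the networks' corner estimates scattered by up to 18 mm in y. I used the unobstructed ones.
- **Load on the wedge:** I inferred this from the push and press forces; it was not measured directly.

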